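Set the cane-cutting jig to its stop and clamp it

TASK

Set the cane-cutting jig on the shed bench: wind the handwheel by its handle until the sliding carriage touches the stop block, gently, so that the block is not shoved off its setting. Then throw the ball-ended clamp lever fully over, away from the robot, leaving the carriage against the stop block. Move the carriage only by the handwheel, and leave the stop block, sprayer, saucer, trowel and cultivator where they are.

Things in the scene. Friction and masses are not known exactly. Their poses are not given: they have to be found in the camera images.
- jig: Cane-cutting jig, fixed to the bench: timber board 240 (x) x 510 (y) x 18 mm. Origin on the bench; z up, x away from the robot, y left along the slideway; its place and yaw vary. (x, y, z) in mm below are in this frame. Board x -110..130, y -260..250. Handwheel on an inclined shaft at the right (-y) end, steel slideway at x 65..105, y -55..245, clamp lever in front of it.
- ledge_edge (a point): Middle of the near lower edge of a timber ledge over the wheel's far side, at (15, -150, 270); ledge x 15..85, y -270..-30, 18 mm thick, small pot and twine on top, on two 16 mm posts at x 65, y -255 and -45. It obstructs a gripper held vertically on the far part of the handle's circle: tilt the tool along the wheel's axis, wrist towards the robot.
- wheel_center (a point): Centre of the handwheel's upper face, fixed at (-30, -150, 130). The axis leans 32 degrees from vertical towards the robot: out of the face it is (-0.530, 0, 0.848) in the jig frame. Dark cast wheel, 146 mm over the rim, rim 16 mm thick and level with the face, three spokes, hub 2 mm above the face.
- handle_mid (a point): On the axis of the wheel's black round handle, 38 mm above the wheel's face. The handle stands parallel to the wheel's axis, 50 mm from it, from 3 to 62 mm above the face; 26 mm diameter between 15 and 55 mm. It spins freely on its pin, so it can be gripped with a fixed tool orientation and carried round in a circle.
- wheel (a joint): Handwheel angle, rad. At 0 the handle is nearest the robot (lowest); grows clockwise seen from above (near, left, far = highest, right). Growing moves the carriage to +y, 12 mm per rad (75 mm a turn), by a rigid gear. Starts at 0 to 2.5; 1 to 2.5 turns are needed. Turns with 2 to 3 N at the handle and stays where it is left.
- carriage: Aluminium block 70 (x) x 50 (y) x 45 mm with a 60 x 12 x 35 mm plate upright on top at its -y side (top at z 117), sliding along y on the slideway at x 85, driven by the handwheel. Origin under the block's centre, at z 37; axes as the jig's.
- carriage_face (a point): Centre of the carriage's face that looks to +y, towards the stop block; 25 mm in y from the carriage's origin, at z 60.
- stop: Stop block: steel, 70 (x) x 40 (y) x 45 mm, black thumbscrew on top (top at z 106), on the slideway at x 85 to the +y side of the carriage. Origin under its centre, at z 37; axes as the jig's. Held by friction only: it slips at about 60 N, which is about 15 N more at the wheel's handle.
- stop_face (a point): Centre of the stop block's face that looks to -y, towards the carriage, at x 85, z 60 and y 120..180 (varies). The faces touch when this point and carriage_face have the same y in the jig frame.
- lever (a joint): Clamp lever angle, rad: 0 = open, leaning 34 degrees towards the robot (start); 1.2 = clamped, leaning 34 degrees away; upright at 0.6. Ball-weighted: once past upright it falls to its end by itself. Takes about 1 to 2 N at the ball.
- lever_ball (a point): Centre of the steel ball (36 mm diameter) on the end of the clamp lever, a 12 mm rod, 90 mm from pivot to ball centre. Pivot at (-40, 70, 50) along y; the ball swings in the jig's x-z plane from (-91, 70, 124) when open to (11, 70, 124) when clamped. Pivot bracket x -60..-20, y 41..99, 68 mm high.
- sprayer: Bystander: blue plastic pump sprayer with lever handle, 124 mm diameter, 260 mm tall, standing; origin under its centre.
- saucer: Bystander: brown ceramic saucer, 150 mm diameter, 25 mm high; origin under its centre.
- trowel: Bystander: aluminium trowel lying flat, 270 mm long along its x; origin at the root of the blade, on the bench.
- cultivator: Bystander: steel three-tine hand cultivator lying down, 265 mm long along its x; origin on the bench, near the middle.

How it is judged:
On the way, in this order (a step that is already met when the one before it is completed fails the run):
1. the carriage touches the stop block, the clamp lever still open (contact force between carriage and stop above 0.5 N and value of joint lever below 0.4 rad), for 0.1 s.
2. the clamp lever is thrown fully over with the carriage at the stop block (value of joint lever above 1.1 rad and y of stop_face in the frame of carriage_face below 0.002 m), for 0.2 s.
At the end, for the whole second after the job is handed in: The carriage's face is against the stop block (gap under 2 mm), the stop block is within 4 mm of where it was set, the clamp lever is fully over (over 1.1 rad of 1.2), and wheel and lever are at rest (all of step 2 and distance of stop_face from where it was at the start of the episode below 0.004 m and velocity of joint each of lever, wheel below 0.05 rad/s and velocity of joint wheel above -0.05 rad/s); the robot touches nothing.
It fails at once if the stop block is shoved off its setting (more than 4 mm) (distance of stop_face from where it was at the start of the episode above 0.004 m).
It fails at once if the robot pushes the carriage or the stop block directly (contact force between any of the fingers, the arm and carriage above 1 N or contact force between any of the fingers, the arm and stop above 1 N).
It fails at once if a bystander is moved more than 20 mm (distance of any of sprayer, saucer, trowel, cultivator from where it was at the start of the episode above 0.02 m).
It also fails if it takes over 64 s, if anything falls off the work surface, if the arm or the gripper's body presses on something with over 40 N, if the wrist force passes 120 N, or if a joint passes its speed limit or range.

ROBOT

A 6-joint arm with a two-finger parallel gripper is mounted at the origin on the work surface. World frame = base frame: x ahead of the robot, y to its left, z up, the work surface at z = 0. Lengths are in m, angles in rad, forces in N, time in s.
With the tool pointing down it reaches from about 0.3 to 0.825 m from the base axis. Payload 5.4 kg.
Tool frame: the origin (TCP) lies at the very end of the fingers, on their centre line; the grasp point (between the pads) lies 19 mm behind it; z points along the fingers, y is the line along which they close (so a half turn about z gives the same grasp; the last joint's range is limited). The gripper opens to 92 mm and grips with 3 to 60 N. Pads are 20 mm wide; open, the fingers measure 128 mm over their backs; the gripper's body (75 mm by 189 mm) begins 69 mm behind the grasp point.
Start: joints at [-1.421, 0.158, 1.597, -0, 1.386, -0.21], TCP at [0.202, -0.538, 0.215] pointing down, gripper open.
Joint ranges: [-2.91, 2.91], [-0.94, 2.29], [0.18, 2.7], [-1.29, 4.43], [0.17, 2.64], [-3, 3]. Speed limits (rad/s): [2.57, 2.57, 3.14, 3.14, 3.14, 3.14].

INTERFACE

Orientations are given as a rotation vector (axis times angle).
In Python, from workcell import bot gives the robot as it stands. Calls block until the motion is done:
- bot.goto(position, orientation): joint-space move of the TCP to a pose.
- bot.line_to(position, rot=None, max_speed=0.15): straight line of the TCP; rot=None keeps the orientation; max_speed is the mean speed in m/s.
- bot.set_joints(angles): joint-space move.
- bot.set_gripper(opening, newtons=None): opening from 0.0 (shut) to 1.0 (fully open); newtons is the grip in N (None keeps the last); returns when the fingers have stopped.
- bot.hold(seconds).
- bot.inverse_kinematics(position, orientation): joint angles nearest the present ones, or None.
- bot.read_camera(name): name is "scene" or "side" or "wrist"; returns a dict with "pixels" (480x640x3 uint8, blue, green, red), "fx", "fy", "cx", "cy" (pixels), "R" (3x3) and "t" (3): a world point X has camera coordinates R X + t. Camera axes: x right, y down, z forward; pixel columns grow to the right and rows downward; lengths in m; the calibration is good to about 2 mm. A picture is of the moment at which its call begins. There is no depth.
A pose or a line that the arm cannot do raises bot.MotionError and nothing moves.
- bot.job_done(): hands the job in; it is judged then, once.
Readings, each from a call of its own:
- bot.current_clock(): time.
- bot.current_joints(): joint angles.
- bot.current_joint_vel(): joint speeds.
- bot.current_effort(): joint torques, N m.
- bot.current_ee_pos(): TCP position.
- bot.current_tool_rot(): TCP orientation.
- bot.current_contact_force(): force on the tool from outside, world axes, zero at the start.
- bot.current_ft_torque(): the same for the moment, N m.
- bot.current_opening(): opening from 0.0 (shut) to 1.0 (fully open).
- bot.current_grip_force(): force on a finger pad.
Only numpy, scipy, OpenCV 4.12 (cv2) and the standard library are available. Lean on these libraries where they do the work, as an engineer would, in place of code of your own. Each camera call takes 0.05 s, during which the arm holds its last target. There are 200 camera calls.

## Working session

There is one attempt and no reset: what is moved stays moved. The work goes in short steps, each a Python script; the robot and the scene stay as the last script left them, time stands still between calls to the robot, and variables do not carry over. Pictures are saved under pics/ and viewed, at most 10 in all, crops included, and the job is handed in when it is done.

```bash
mkdir -p pics; python3 - <<'E'
from workcell import bot
import cv2,numpy as np
for n in ["scene","side"]:
    c=bot.read_camera(n); cv2.imwrite(f"pics/{n}0.png",c["pixels"]); np.savez(f"pics/{n}0.npz",**c)
    print(n,c["fx"],c["cx"],c["cy"],-c["R"].T@c["t"],c["R"][2])
print(bot.current_clock(),bot.current_tool_rot())
E
```

```text
scene 465.92764416663044 321.8818655058673 242.1822247429857 [ 1.06582116 -0.37215733  1.32664748] [-0.41749108  0.2855754  -0.86264007]
side 460.9167106752019 317.0237753134673 240.9211931509709 [-0.00621862  0.87261718  0.85040788] [ 0.41816717 -0.71415059 -0.56136009]
0.1 [-3.08917999e+00 -5.61785989e-01 -6.48905613e-05]
```

View pics/scene0.png

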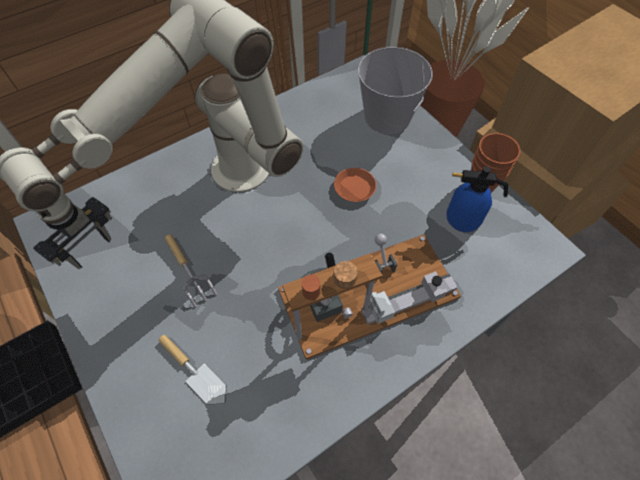

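View pics/side0.png

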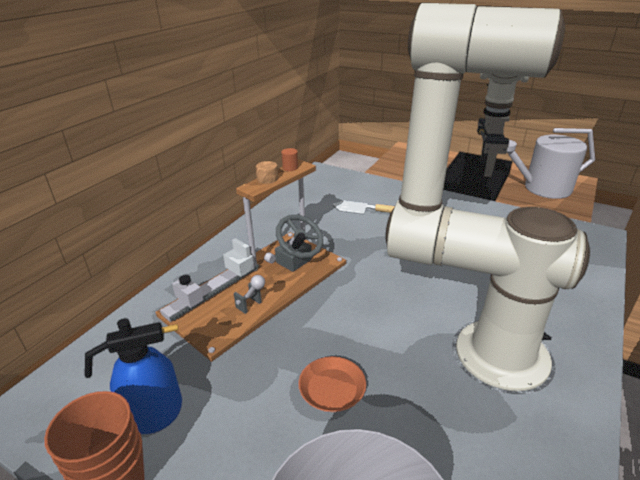

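Scene: the jig board's corners lie near (425,237), (459,297) and (307,357), with the lever ball at (380,240). Side: board corners near (346,262), (211,353) and (160,315), ball at (258,282), handle at about (298,240). I'll crop both for accuracy.

```bash
python3 - <<'E'
import cv2
a=cv2.imread("pics/scene0.png")[220:370,270:470]; cv2.imwrite("pics/sc.png",cv2.resize(a,(800,600),interpolation=cv2.INTER_CUBIC))
a=cv2.imread("pics/side0.png")[210:360,150:350]; cv2.imwrite("pics/si.png",cv2.resize(a,(800,600),interpolation=cv2.INTER_CUBIC))
E
```

```text
(no output)
```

View pics/sc.png

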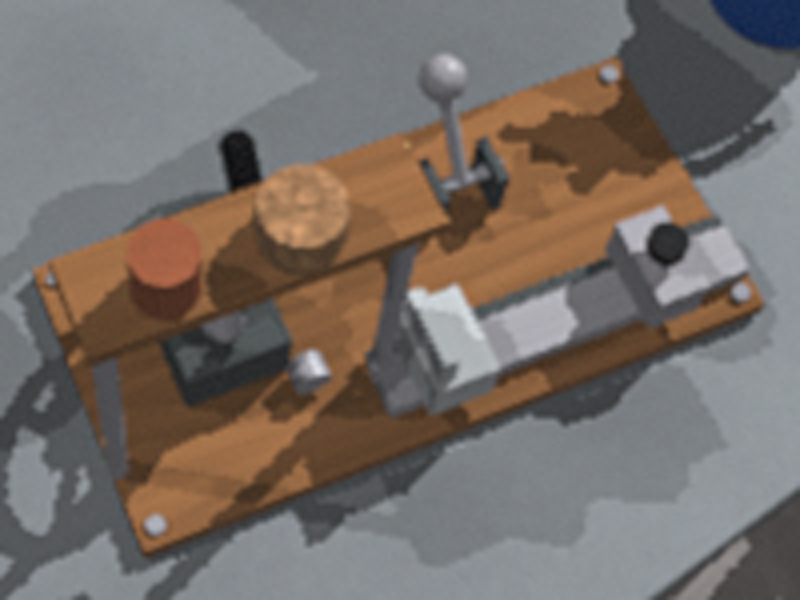

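View pics/si.png

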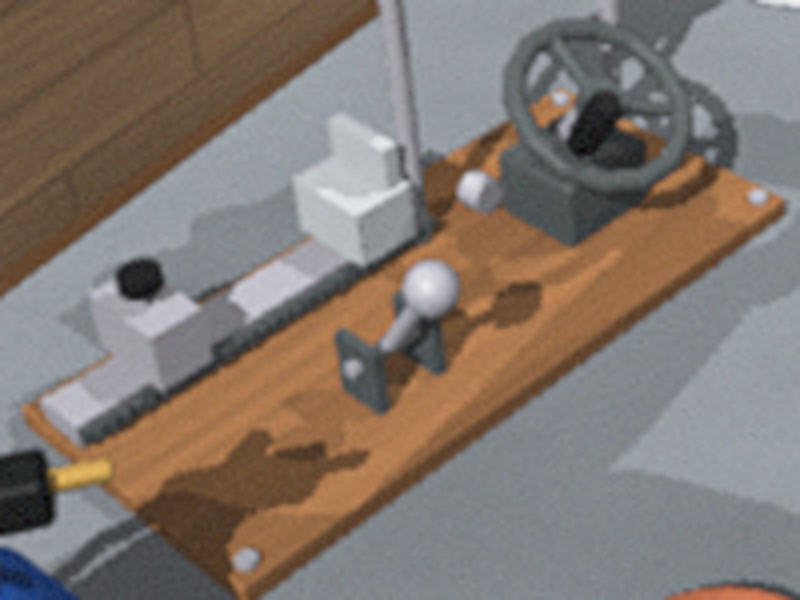

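The crops show the board's top corners, the ball at scene crop (443,77) and side crop (432,290), the stop face, and the handle tip at scene crop (238,138).

```bash
cat > h.py <<'E'
import numpy as np,cv2
from scipy.optimize import least_squares
OFF={"scene":(270,220),"side":(150,210)}
C={n:dict(np.load(f"pics/{n}0.npz")) for n in OFF}
def px(n,p): return np.array(p)/4+OFF[n]-0.375
def ray(n,p):
    c=C[n];d=c["R"].T@[(p[0]-c["cx"])/c["fx"],(p[1]-c["cy"])/c["fy"],1]; return -c["R"].T@c["t"],d/np.linalg.norm(d)
def onz(n,p,z): o,d=ray(n,px(n,p)); return o+d*(z-o[2])/d[2]
def proj(n,X): c=C[n];q=c["R"]@X+c["t"]; return np.array([c["fx"]*q[0]/q[2]+c["cx"],c["fy"]*q[1]/q[2]+c["cy"]])
def crop(n,X): return (proj(n,X)-OFF[n]+.375)*4
def tri(a,b):
    (o1,d1),(o2,d2)=ray("scene",px("scene",a)),ray("side",px("side",b))
    s=np.linalg.lstsq(np.c_[d1,-d2],o2-o1,rcond=None)[0]; p,q=o1+s[0]*d1,o2+s[1]*d2
    return (p+q)/2,np.linalg.norm(p-q)
E
cat > m.py <<'E'
from h import *
np.set_printoptions(precision=4,suppress=True)
cor={"NL":(-.11,.25),"FL":(.13,.25),"FR":(.13,-.26),"NR":(-.11,-.26)}
ob=[("scene","NL",(620,60)),("scene","FL",(763,298)),("scene","FR",(148,543)),("side","NR",(785,205)),("side","NL",(240,583)),("side","FL",(25,408))]
for n,k,p in ob: print(n,k,onz(n,p,.018)[:2])
def J(v,l): c,s=np.cos(v[2]),np.sin(v[2]); return np.array([v[0]+c*l[0]-s*l[1],v[1]+s*l[0]+c*l[1],l[2] if len(l)>2 else .018])
B=(-.091,.07,.124)
obs=[(n,(*cor[k],.018),p) for n,k,p in ob]+[("scene",B,(443,77)),("side",B,(432,290))]
f=lambda v:np.concatenate([crop(n,J(v,l))-p for n,l,p in obs])
r=least_squares(f,[.55,0,0],loss="soft_l1",f_scale=4); v=r.x; print("pose",v,"res(crop px)\n",f(v).reshape(-1,2))
np.save("pose.npy",v)
for nm,a,b in [("ball",(443,77),(432,290)),("screwNL",(610,74),(245,560)),("screwFR",(155,524),(562,98)),("stop knob top",(667,238),(138,272)),("carr plate top left-far?",(462,287),(402,160))]:
    X,e=tri(a,b); c,s=np.cos(v[2]),np.sin(v[2]); d=X[:2]-v[:2]; print(nm,X,"gap",e,"jig",[c*d[0]+s*d[1],-s*d[0]+c*d[1],X[2]])
ax=np.array([-.53,0,.848]);u=np.array([-.848,0,-.53]);
print("wheel c",crop("side",J(v,(-.03,-.15,.13))),"rim top",)
for t in np.arange(0,2.6,.25):
    w=np.array([-.03,-.15,.13])+.05*(np.cos(t)*u+np.sin(t)*np.array([0,1,0]))
    print(t,*[crop(n,J(v,w+h*ax)) for h in(.01,.062) for n in("scene","side")])
E
python3 m.py
```

```text
scene NL [0.5999 0.3557]
scene FL [0.8237 0.3058]
scene FR [ 0.7162 -0.1863]
side NR [ 0.484  -0.1343]
side NL [0.599  0.3533]
side FL [0.8249 0.3051]
pose [ 0.6471  0.0903 -0.2202] res(crop px)
 [[-2.0327 -6.1779]
 [ 4.4276  4.8476]
 [-5.7331  5.4386]
 [ 4.1605 -3.1833]
 [ 0.486   8.5869]
 [-4.925  -1.1874]
 [ 1.0282 -0.8266]
 [ 0.3258  1.7092]]
ball [0.5742 0.1774 0.1244] gap 0.000662170234734956 jig [np.float64(-0.09021414819050008), np.float64(0.06907876416360333), np.float64(0.12443801920735853)]
screwNL [0.6065 0.3391 0.0203] gap 0.0005870463950943232 jig [np.float64(-0.09406337547839996), np.float64(0.23398857576764753), np.float64(0.020258776431998082)]
screwFR [ 0.7087 -0.175   0.0214] gap 0.00042405632169701806 jig [np.float64(0.11796859805903143), np.float64(-0.2453715814739702), np.float64(0.021391160605701343)]
stop knob top [0.7666 0.2361 0.1067] gap 0.0024764248900101538 jig [np.float64(0.08469913670712395), np.float64(0.16840815286422914), np.float64(0.10667186803961737)]
carr plate top left-far? [0.6997 0.0733 0.1143] gap 0.038119977602941765 jig [np.float64(0.055034
[... 346 characters left out ...]
489] [655.4869 116.7381]
0.75 [227.0788 188.2178] [610.9681 153.3895] [213.0373 128.0223] [638.3461 114.952 ]
1.0 [241.5568 190.5847] [594.2071 147.9793] [227.7183 130.1303] [621.1059 109.2678]
1.25 [253.6102 195.2469] [578.5038 139.077 ] [239.9107 134.486 ] [604.9152 100.0355]
1.5 [262.4805 201.9724] [564.9089 127.2666] [248.8465 140.8754] [590.8594  87.8622]
1.75 [267.5607 210.4004] [554.3241 113.3397] [253.9116 148.9587] [579.873   73.5654]
2.0 [268.4444 220.0499] [547.4317  98.2312] [254.6971 158.2767] [572.6653  58.1069]
2.25 [264.9725 230.3384] [544.6463  82.9433] [251.0459 168.2688] [569.6702  42.5138]
2.5 [257.2684 240.6126] [546.0931  68.4678] [243.0893 178.3015] [571.0236  27.7983]
```

Both views agree: ball height 0.1244 (0.124 given), screws about 0.02, knob top 0.1067 (0.106 given). The handle is at about 1.2 rad. Next I plan the circle, check IK and move to a stand-off.

```bash
cat > g.py <<'E'
import numpy as np
from scipy.spatial.transform import Rotation as Ro
v=np.load("pose.npy"); RJ=Ro.from_euler("z",v[2]).as_matrix(); T=np.array([v[0],v[1],0])
J=lambda p:RJ@np.array(p)+T
N=np.array([-.53,0,.848]);U=np.array([-.848,0,-.53]);Y=np.array([0,1.,0]);WC=np.array([-.03,-.15,.13])
def hd(t,h): return J(WC+.05*(np.cos(t)*U+np.sin(t)*Y)+h*N)
tang=lambda t:RJ@(-np.sin(t)*U+np.cos(t)*Y)
radi=lambda t:RJ@(np.cos(t)*U+np.sin(t)*Y)
def rot(sg):
    z=-N/np.linalg.norm(N); y=sg*Y; return Ro.from_matrix(RJ@np.c_[np.cross(y,z),y,z]).as_rotvec()
E
python3 - <<'E'
from g import *; from h import onz
from workcell import bot
import cv2
np.set_printoptions(precision=3,suppress=True)
for nm,n,p,z in [("carr","side",(355,225),.082),("carr","scene",(497,362),.082),("stop","side",(150,330),.082),("stop","scene",(655,305),.082)]:
    print(nm,n,RJ.T@(onz(n,p,z)-T))
for sg in (1,-1):
    q=[bot.inverse_kinematics(hd(1.2,.2),rot(sg))]+[bot.inverse_kinematics(hd(t,.022),rot(sg)) for t in np.arange(0,6.3,.4)]
    print(sg,sum(x is None for x in q),q[0],*( (np.min([x for x in q if x is not None],0),np.max([x for x in q if x is not None],0)) if q[1] is not None else ()))
bot.goto(hd(1.2,.2),rot(-1))
bot.line_to(hd(1.2,.13))
c=bot.read_camera("wrist"); cv2.imwrite("pics/w1.png",c["pixels"])
p=lambda X:(lambda q:(c["fx"]*q[0]/q[2]+c["cx"],c["fy"]*q[1]/q[2]+c["cy"]))(c["R"]@X+c["t"])
print("handle tip/base/center px",p(hd(1.2,.062)),p(hd(1.2,.003)),p(J(WC)),bot.current_clock(),bot.current_contact_force())
np.savez("pics/w1.npz",**c)
E
```

```text
carr side [0.046 0.025 0.082]
carr scene [0.117 0.018 0.082]
stop side [0.059 0.184 0.082]
stop scene [0.12  0.144 0.082]
1 0 [-0.199 -0.629  2.198 -0.013  1.014 -1.546] [-0.452 -0.629  2.03  -0.023  0.547 -1.945] [-0.197 -0.082  2.293  0.215  1.014 -1.532]
-1 0 [-0.199 -0.629  2.198 -0.013  1.014  1.596] [-0.452 -0.629  2.03  -0.023  0.547  1.197] [-0.197 -0.082  2.293  0.215  1.014  1.61 ]
handle tip/base/center px (np.float64(313.3631415333361), np.float64(249.4994815214269)) (np.float64(313.41487850552505), np.float64(230.09980001471322)) (np.float64(372.0225881249982), np.float64(206.96576187350544)) 3.0 [ 0.152 -0.129 -0.313]
```

View pics/w1.png

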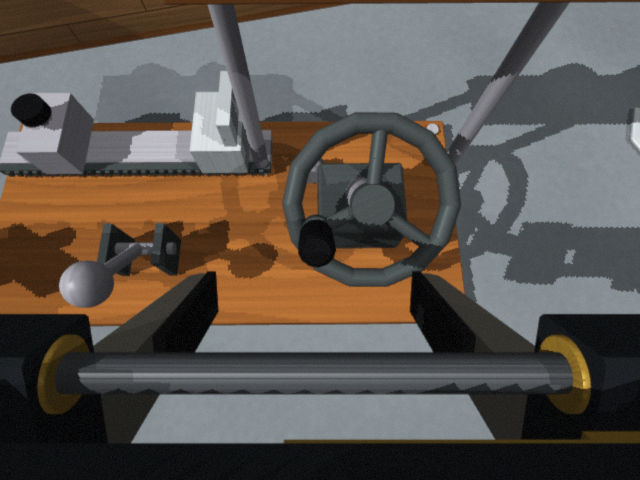

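The wrist view shows the handle tip at about (317,246), hub at (373,203), ball at (86,284) and knob at about (30,108). The jig appears slightly up-image of my prediction, so I'll refine with these points.

```bash
cat > ref.py <<'E'
from g import *
import cv2
c=dict(np.load("pics/w1.npz"))
p=lambda X:(lambda q:np.array((c["fx"]*q[0]/q[2]+c["cx"],c["fy"]*q[1]/q[2]+c["cy"])))(c["R"]@X+c["t"])
np.set_printoptions(precision=4,suppress=True)
im=c["pixels"].astype(int)
# rim ellipse: dark greenish-grey pixels, outer contour
g=c["pixels"]; m=((im.max(2)<95)&(im[...,2]<=im[...,0]+8)).astype(np.uint8); m[:105]=0;m[295:]=0;m[:,:275]=0;m[:,470:]=0
pts=[]
for a in np.arange(0,2*np.pi,.05):
    d=np.array([np.cos(a),np.sin(a)])
    for r in range(100,60,-1):
        x,y=(np.array([372,200])+r*d).round().astype(int)
        if m[y,x] and m[int(round(200+(r-3)*d[1])),int(round(372+(r-3)*d[0]))]: pts.append((x,y)); break
pts=np.array(pts,np.float32); e=cv2.fitEllipseDirect(pts); print("rim ellipse",e,len(pts))
th=np.arange(0,6.28,.1)
for h in (0,-.008): 
    q=np.array([p(J(WC+.073*(np.cos(t)*U+np.sin(t)*Y)+h*N)) for t in th],np.float32); print("pred rim",h,cv2.fitEllipseDirect(q))
print("ball",p(J((-.091,.07,.124))),p(np.array([.5742,.1774,.1244])),"hub",p(J(WC+.002*N)),"knob",p(J((.085,.1684,.106))))
for t in (1.05,1.1,1.15,1.2): print(t,p(hd(t,.062)))
print("screws FR",p(J((.118,-.2454,.02))))
E
python3 ref.py
```

```text
rim ellipse ((376.5052795410156, 198.31800842285156), (179.2821807861328, 183.52670288085938), 90.34898376464844) 126
pred rim 0 ((372.25494384765625, 201.71104431152344), (180.00047302246094, 186.84628295898438), 48.89298629760742)
pred rim -0.008 ((370.7978515625, 200.6117401123047), (175.79580688476562, 182.0726776123047), 50.34480667114258)
ball [ 85.3247 284.4053] [ 86.3916 283.2754] hub [372.3987 207.3567] knob [ 26.8838 105.3862]
1.05 [318.3237 259.4922]
1.1 [316.5049 256.2567]
1.15 [314.8497 252.9234]
1.2 [313.3631 249.4995]
screws FR [432.798  128.5737]
```

The ball and screw match within about 1 px and the wheel and handle within 2–3 mm, so the pose holds. Next: grasp.

```bash
python3 - <<'E'
from g import *
from workcell import bot
np.set_printoptions(precision=3,suppress=True)
for h in (.075,.045,.021):
    bot.line_to(hd(1.18,h),max_speed=.08); print(h,bot.current_contact_force())
bot.set_gripper(0.0,15); bot.hold(.2)
print(bot.current_opening(),bot.current_opening()*92,bot.current_grip_force(),RJ.T@bot.current_contact_force(),bot.current_clock())
print(RJ.T@(bot.current_ee_pos()-hd(1.18,.021)))
# small test turn
for t in np.arange(1.22,1.75,.1):
    bot.line_to(hd(t,.021),max_speed=.05); f=bot.current_contact_force(); print(round(t,2),"tan",f@tang(t),"rad",f@radi(t),"ax",f@(RJ@N),bot.current_opening())
print(bot.current_clock())
E
```

```text
0.075 [-0.735  0.192  0.961]
0.045 [-0.466  1.018 -0.134]
0.021 [-0.049 -0.177 -0.253]
0.27547993857541114 25.344154348937824 14.999667656318252 [ 2.128 -4.938 -1.064] 6.025
[ 0.    -0.001  0.   ]
1.22 tan -0.20055380586734622 rad -5.270598399557307 ax -1.1387987669253514 0.27965864195212164
1.32 tan 1.7847476730044802 rad -5.388264002758117 ax -2.085288037175208 0.2776889255865729
1.42 tan 1.289555873053473 rad -4.147090869812674 ax -3.1144891818560216 0.2810533205343073
1.52 tan 1.1687056392111177 rad -4.932474937462887 ax -0.002754806371715446 0.27928710352862235
1.62 tan 1.7859779210741427 rad -5.23581176074364 ax -0.445819325535796 0.28001809060416877
1.72 tan 1.1827424922866907 rad -5.290143034872831 ax 0.5625551192305114 0.28090926364719104
7.525
```

```bash
cat > turn.py <<'E'
from g import *
from workcell import bot
def turn(t0,t1,dt,sp,lim,dc=np.zeros(3)):
    log=[];n=max(1,int(np.ceil((t1-t0)/dt)))
    for t in np.linspace(t0,t1,n+1)[1:]:
        bot.line_to(hd(t,.021)+dc,max_speed=sp)
        f=bot.current_contact_force(); log.append((t,f@tang(t),f@radi(t),f@(RJ@N),*(RJ.T@f)[:2]))
        if -log[-1][1]>lim: print("LIMIT"); break
    return np.array(log)
E
python3 - <<'E'
from turn import *
np.set_printoptions(precision=2,suppress=True)
L=turn(1.72,8.0,.2618,.07,12); print(L); print(bot.current_clock(),bot.current_opening())
E
```

```text
[[ 1.98  1.89 -4.99  1.16 -0.84 -5.33]
 [ 2.24  1.77 -1.97  0.54 -0.15 -2.64]
 [ 2.5   2.23 -0.65 -2.07  1.78 -2.18]
 [ 2.77  2.19  2.26 -4.68  4.94 -1.2 ]
 [ 3.03  1.64  3.88 -6.36  6.8  -1.19]
 [ 3.29  2.58  4.74 -6.57  7.14 -3.26]
 [ 3.55  1.13  5.15 -7.71  7.71 -3.09]
 [ 3.81  1.94  6.07 -6.69  6.55 -5.29]
 [ 4.08  2.08  6.34 -6.07  5.   -6.33]
 [ 4.34  2.02  6.13 -2.78  1.78 -6.44]
 [ 4.6   2.14  4.92  0.67 -1.68 -5.13]
 [ 4.86  3.13  4.45  2.98 -4.76 -3.95]
 [ 5.12  3.27  3.67  4.64 -6.24 -2.07]
 [ 5.38  1.88  0.88  0.05 -1.74  0.48]
 [ 5.64  2.54 -1.15 -2.33  0.74  2.73]
 [ 5.91  1.65 -1.91 -5.39  3.85  2.23]
 [ 6.17  2.03 -1.95 -6.7   5.    2.24]
 [ 6.43  1.09 -2.06 -5.96  5.02  0.78]
 [ 6.69  1.9  -1.59 -4.67  4.35  1.11]
 [ 6.95  1.96 -2.17 -5.69  5.49  0.19]
 [ 7.21  1.28 -3.46 -4.9   5.22 -2.01]
 [ 7.48  1.71 -3.91 -2.82  4.06 -3.01]
 [ 7.74  0.98 -4.27 -1.61  2.1  -4.13]
 [ 8.    1.28 -5.41 -0.21  0.52 -5.54]]
15.525 0.2776393924856021
```

```bash
python3 - <<'E'
from workcell import bot
import cv2
a=bot.read_camera("scene")["pixels"][220:370,320:520]; b=bot.read_camera("side")["pixels"][230:380,130:330]
cv2.imwrite("pics/t1.png",cv2.resize(cv2.hconcat([a,b]),(800,300),interpolation=cv2.INTER_CUBIC))
E
```

```text
(no output)
```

View pics/t1.png

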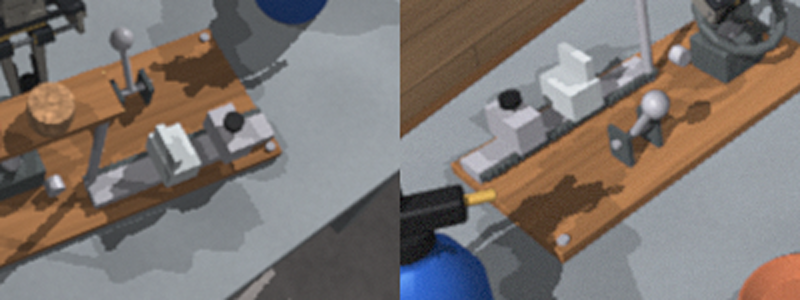

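The carriage has moved well towards the stop block and a gap of about half its length remains. The stop hasn't moved and the lever is still open.

```bash
python3 - <<'E'
from turn import *
np.set_printoptions(precision=2,suppress=True)
def go(t0,t1,dt,sp):
    for t in np.linspace(t0,t1,int(np.ceil((t1-t0)/dt))+1)[1:]:
        bot.line_to(hd(t,.021),max_speed=sp); f=bot.current_contact_force(); a=f@tang(t)
        print(np.array([t,a,f@radi(t),f@(RJ@N)]))
        if abs(a-1.8)>5: print("CONTACT?"); return t,True
    return t,False
t,h=go(8.0,10.0,.25,.07)
if not h: t,h=go(t,12.6,.06,.03)
np.save("t.npy",t); print(t,bot.current_clock(),bot.current_opening())
E
```

```text
[ 8.25  1.86 -5.61  2.78]
[ 8.5   1.9  -3.55  4.09]
[ 8.75  2.74 -1.68  2.21]
[ 9.    2.21 -0.41  1.83]
[ 9.25  1.44  2.37 -2.75]
[ 9.5   1.84  4.07 -3.08]
[ 9.75  2.3   3.49 -6.15]
[10.    2.44  5.48 -4.42]
[10.06  0.01  6.03 -6.37]
[10.12 -0.56  5.39 -6.08]
[10.18 -0.48  5.42 -5.45]
[10.24 -0.45  5.42 -5.16]
[10.3   0.56  6.29 -5.42]
[10.35  0.5   6.42 -4.7 ]
[10.41 -0.04  6.33 -4.75]
[10.47  1.01  5.83 -3.57]
[10.53  0.61  6.34 -3.88]
[10.59 -0.24  6.48 -3.9 ]
[10.65  1.24  6.42 -3.4 ]
[10.71  0.55  6.04 -2.93]
[10.77  0.56  5.44 -2.13]
[10.83  0.9   6.09 -2.03]
[10.89  0.03  5.74 -0.89]
[10.95  1.05  6.06 -0.35]
[11.    0.5   5.48  1.  ]
[11.06  1.08  5.73  0.85]
[11.12  0.15  5.18  1.13]
[11.18  0.45  5.47  1.97]
[11.24  0.61  4.94  1.59]
[11.3  -0.34  5.38  1.83]
[11.36  1.25  5.01  2.03]
[11.42  0.65  4.28  1.61]
[11.48  1.25  5.07  0.62]
[11.54  1.2   3.33 -0.7 ]
[11.6   0.18  4.14 -3.61]
[11.65  0.79  1.96 -4.44]
[11.71 -0.03  2.52 -5.16]
[11.77 -0.37  0.99 -6.33]
[11.83  0.24  0.1  -7.07]
[11.89 -0.09 -0.89 -8.76]
[11.95 -1.45 -0.14 -8.94]
[ 12.01  -4.86   0.93 -11.15]
CONTACT?
12.009090909090908 26.725 0.2737414403434912
```

Tangential force reverses sharply at about 12.0 rad, close to the 11.7 expected. I'll hold and look.

```bash
python3 - <<'E'
from turn import *
import cv2
t=float(np.load("t.npy")); bot.hold(.3); f=bot.current_contact_force(); print(f@tang(t))
a=bot.read_camera("scene")["pixels"][240:315,350:470]; b=bot.read_camera("side")["pixels"][250:325,150:270]
cv2.imwrite("pics/t2.png",cv2.resize(cv2.vconcat([a,b]),(480,600),interpolation=cv2.INTER_CUBIC))
E
```

```text
-3.8792779074917023
```

View pics/t2.png

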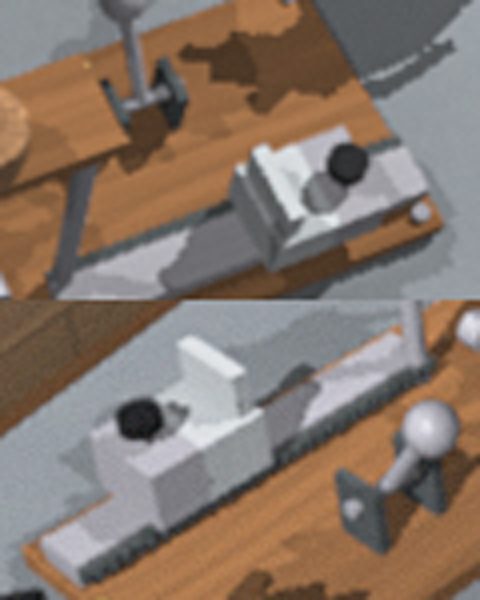

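The carriage face is flush against the stop in both views, and the stop's knob hasn't moved. I'll add a tiny preload, release, and back out along the axis.

```bash
python3 - <<'E'
from turn import *
import cv2
np.set_printoptions(precision=3,suppress=True)
t=float(np.load("t.npy"))
for k in range(3):
    if -(bot.current_contact_force()@tang(t))>7: break
    t+=.02; bot.line_to(hd(t,.021),max_speed=.02); bot.hold(.1); print(t,bot.current_contact_force()@tang(t))
bot.hold(.2)
bot.set_gripper(.62); print(bot.current_contact_force())
bot.line_to(hd(t,.16),max_speed=.12)
z=np.array([0,0,-1.]);R=Ro.from_matrix(RJ@np.c_[np.cross(-Y,z),-Y,z]).as_rotvec(); np.save("Rv.npy",R)
for p in [(-.19,.07,.2),(-.15,.07,.112),(-.045,.07,.118)]: print(bot.inverse_kinematics(J(p),R))
bot.goto(J((-.19,.07,.2)),R); bot.set_gripper(0.)
c=bot.read_camera("scene")["pixels"][200:350,290:490]; b=bot.read_camera("side")["pixels"][230:380,130:330]
cv2.imwrite("pics/t3.png",cv2.resize(cv2.hconcat([c,b]),(800,300),interpolation=cv2.INTER_CUBIC)); print(bot.current_clock())
E
```

```text
12.029090909090908 -6.739557285682074
12.049090909090907 -9.614890205780906
[ 0.815 -0.754  0.689]
[0.163 0.02  1.775 0.    1.347 1.954]
[0.135 0.197 1.765 0.    1.179 1.926]
[0.078 0.409 1.488 0.    1.244 1.869]
31.95
```

View pics/t3.png

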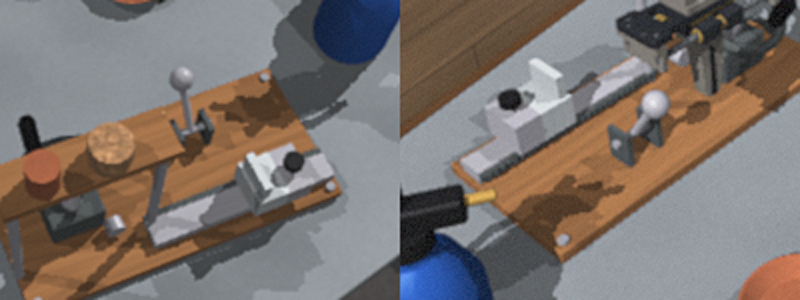

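The carriage is still against the stop, but the gripper isn't visible near the lever as I expected. I'll check the actual pose.

```bash
python3 - <<'E'
from g import *; from h import proj
from workcell import bot
import cv2
P=bot.current_ee_pos(); print(P,RJ.T@(P-T),bot.current_joints(),bot.current_opening(),bot.current_contact_force(),bot.current_clock())
print(proj("scene",P),proj("side",P))
cv2.imwrite("pics/t4.png",cv2.hconcat([bot.read_camera("scene")["pixels"][100:400,200:520],bot.read_camera("side")["pixels"][100:400,100:500]]))
E
```

```text
[0.47701013 0.20012138 0.19998522] [-0.19001823  0.07005186  0.19998522] [ 1.63320554e-01  1.97085507e-02  1.77453817e+00 -4.33020041e-06
  1.34735217e+00  1.95424973e+00] 0.0040622811546313945 [-0.38672444 -0.18825819 -0.43834457] 31.95
[369.01360239 198.90548204] [283.75708304 274.81506464]
```

View pics/t4.png

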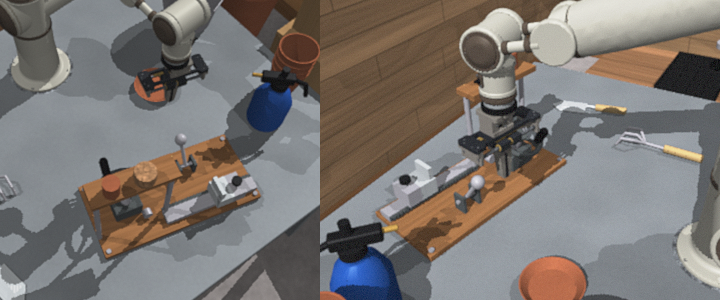

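The gripper is where commanded, in front of the ball, and was only outside the crop. Next I push the lever over.

```bash
python3 - <<'E'
from g import *
from workcell import bot
import cv2
np.set_printoptions(precision=2,suppress=True)
bot.line_to(J((-.16,.07,.112)),max_speed=.12)
for x,z in [(-.12,.112),(-.105,.115),(-.09,.117),(-.075,.118),(-.06,.118),(-.05,.118)]:
    bot.line_to(J((x,.07,z)),max_speed=.06); print(x,RJ.T@bot.current_contact_force())
bot.hold(.5); print(RJ.T@bot.current_contact_force())
bot.line_to(J((-.16,.07,.14)),max_speed=.12); bot.line_to(J((-.2,.07,.25)),max_speed=.15)
bot.hold(.5)
c=bot.read_camera("scene")["pixels"][200:350,290:490]; b=bot.read_camera("side")["pixels"][230:380,130:330]
cv2.imwrite("pics/t5.png",cv2.resize(cv2.hconcat([c,b]),(800,300),interpolation=cv2.INTER_CUBIC)); print(bot.current_clock(),bot.current_contact_force())
E
```

```text
-0.12 [ 0.08 -0.52 -0.54]
-0.105 [-0.8   0.16  1.34]
-0.09 [-0.93 -0.12 -0.08]
-0.075 [ 0.1   0.23 -0.55]
-0.06 [-0.47 -0.56  1.01]
-0.05 [1.3  0.28 0.65]
[0.06 0.11 0.11]
38.8333 [-0.28 -0.14 -0.19]
```

View pics/t5.png

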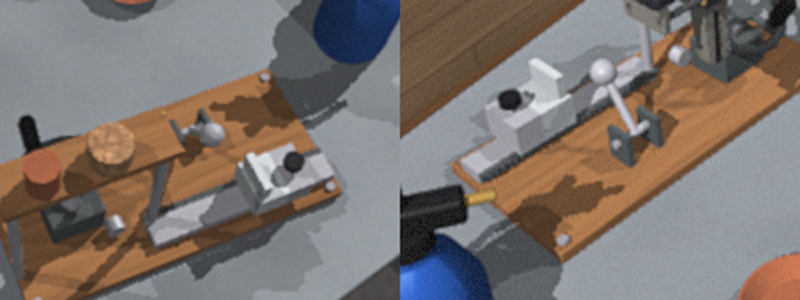

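The lever is over: ball at scene (395.5,266) and side (231,265.5). The carriage is flush at the stop. I'll triangulate the ball and hand in if it matches.

```bash
python3 - <<'E'
from g import *; from h import proj
from workcell import bot
P=J((.011,.07,.124)); a,b=proj("scene",P),proj("side",P); print(a,b)
if np.linalg.norm(a-[395.5,266])<4 and np.linalg.norm(b-[231,265.5])<4: print(bot.job_done())
E
```

```text
[395.78491016 266.68094787] [231.65210227 266.21640237]
the job is handed in; nothing more can be done
None
```

The job is handed in: I wound the carriage gently against the stop block, which looks unmoved, and threw the clamp lever fully over (ball within about 1 px of its clamped position in both views); the verdict was not shown.

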